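Press two washed rolling guides home in the graded guide rack

TASK

Put the two wooden rolling guides that stand on the paper back in the graded rack: each belongs in the narrowest groove that it will go into, pushed gently down past the sprung leaf until its bottom edge is fully home on the groove's floor, upright, then let go. The grooves are clamped on by hand and lie beside their marks, so feel for them and never force a guide. Leave the guide that is already in the rack, the unfired cup and the red rib as they are.

Things in the scene. Friction and masses are not known exactly. Their poses are not given: they have to be found in the camera images.
- guide_rack: the rack, fixed: a pale board 126 mm long (x), 268 mm wide (y), on screw feet that raise it 1 to 6 mm off the bench. Origin: centre of its underside; z up. It carries four dark hardwood saddles, 110 mm long, each with one groove along x, open at both ends, 32 mm deep, floor at z = 20 mm, saddle top at z = 52 mm. The grooves narrow from +y to -y: 21.6, 17.6, 13.6, 9.6 mm wide.
- slot_a (a point): middle of the floor of the narrowest groove (9.6 mm wide, y = -90 mm of the rack); axes as the rack's. The 8 mm guide already stands in it. 1 to 4 brass dots on the board's edges count the grooves, 1 under this one. Every groove is 1.6 mm wider than the guide it is made for; its mouth's edges are rounded (radius 1.5 mm); its walls are 9 to 10 mm thick at the top.
- slot_b (a point): mark of the second groove (13.6 mm wide, 2 dots, empty) on the board at y = -30 mm of the rack, at floor height; axes as the rack's. The saddles of grooves b, c and d are clamped to the board by hand: each groove truly lies up to 9 mm to either side (y) of its mark, tightly clamped, parallel to x, and has to be seen or felt for.
- slot_c (a point): mark of the third groove (17.6 mm wide, 3 dots, empty), y = +30 mm of the rack, floor height, again true to 9 mm. In each +y wall a sprung steel leaf leans in, closing the groove by 4 mm at its lower edge, 6 mm above the floor. A fitting guide sinks freely at first; over the last 15 mm the leaf drags with 2 to 10 N and holds it where it is left; on the floor the push rises sharply.
- slot_d (a point): mark of the widest groove (21.6 mm wide, 4 dots, empty), y = +90 mm of the rack, floor height, again true to 9 mm. A guide 4 mm too thick for a groove, or off to its side, stops on the saddle's top, its bottom 31 to 32 mm above the floor. The rack bears 80 N of contact force in all, the leaf's and wall's squeeze of about 5 N each included.
- guide_p: a loose rolling guide: straight wooden strip 160 mm long (x), 62 mm high (z), and 12, 16 or 20 mm thick (y), 0.07 to 0.2 kg, standing on its long edge on the bench (z = 0; the crumpled paper has no thickness). The thickness is not marked; it shows in the finger opening when gripped and in which grooves it will enter. Origin: centre of its bottom edge; z up. Either way round is right.
- guide_q: the other loose rolling guide, of the same description as guide_p but of another thickness
- guide_home: the 8 mm guide, 160 x 62 mm like the others, already home in the narrowest groove, as an example: upright, bottom edge on the floor, 30 mm showing above the saddle. Loose, to be left as it is. Origin: centre of its bottom edge
- raw_cup: small unfired marbled pink cup, 73 mm across, 64 mm high, standing on the bench; fragile, to be left alone. Origin: centre of its underside
- kidney_rib: flat red kidney-shaped rib, 56 x 80 x 8 mm, lying on the bench, to be left alone. Origin: centre of its underside

How it is judged:
By the outcome, as a careful person would: the job done as asked, in the order asked, and still so for the second after the job is handed in, with the robot touching nothing.
It also fails if it takes over 72 s, if anything falls off the work surface, if the arm or the gripper's body presses on something with over 40 N, if the wrist force passes 120 N, or if a joint passes its speed limit or range.

ROBOT

A 6-joint arm with a two-finger parallel gripper is mounted at the origin on the work surface; the furniture and walls round the work are solid. World frame = base frame: x ahead of the robot, y to its left, z up, the work surface at z = 0. Lengths are in m, angles in rad, forces in N, time in s.
With the tool pointing down it reaches from about 0.275 to 0.775 m from the base axis. Payload 14.6 kg.
Tool frame: the origin (TCP) lies between the finger pads; the fingertips stand ctrl.tip_extent ahead of it and the grasp point (between the pads) lies 5 mm behind it (ctrl.tip_extent is the distance from the TCP to the fingertips, in m); z points along the fingers, y is the line along which they close (so a half turn about z gives the same grasp; the last joint's range is limited). The gripper opens to 85 mm and grips with 20 to 120 N. Pads are 22 mm wide; open, the fingers measure 114 mm over their backs; the gripper's body (76 mm by 85 mm) begins 54 mm behind the grasp point. The pads swing forward as they close: fully open they stand 13 mm farther back than shut.
Start: joints at [-1.435, 0.263, -0.048, 1.259, 0, 1.415], TCP at [0.151, -0.503, 0.217] pointing down, gripper open.
Joint ranges: [-2.65, 2.65], [-0.89, 1.7], [-1.18, 1.37], [-2.13, 2.11], [-1.35, 1.29], [-3.14, 3.14]. Speed limits (rad/s): [1.89, 1.89, 2.57, 2.79, 3.14, 3.14].

INTERFACE

Orientations are given as a rotation vector (axis times angle).
In Python, from workcell import ctrl, capture, camera_info, outline_of gives the robot as it stands. The module is installed in compiled form; this text tells all that it offers.
- The arm moves only by the shell command python3 -m inch [OPENING], which reads ROWS from standard input. ROWS is a JSON list of rows, 1 to 20 of them, each written [[dx, dy, dz], [rx, ry, rz]]: dx, dy, dz in m, then a rotation vector rx, ry, rz in rad; each row is the pose to reach, as a shift and turn from the pose commanded when the command began, along the tool's axes at that moment; what a row does not reach only later rows make up. A row lasts 1/10 s, in which the tool goes at most 0.05 m and 0.15 rad, less where a joint would pass 70% of its speed; a pose out of reach is approached as far as the arm can. OPENING is the finger opening in m, set as the command begins (- or left out keeps the last). The fingers move at their own pace and stop on an object; the grip force is fixed at half the most. Time passes only in rows, so rows that do not move let the fingers close. It prints the time, the measured TCP pose, the force, the opening and the grip force at its end. Input that does not fit is refused with a message, and nothing moves.
- ctrl.get_state(): the state, without advancing time (a new reading comes with each control period).
- capture(name): name is "scene" or "side" or "wrist"; returns (picture, depth): 400x640x3 uint8, red, green, blue; 400x640 float32, m along the optical axis (not along the pixel's ray), 0 where there is no reading.
- camera_info(name): a dict with "K" (3x3 intrinsics, pixels), "view" (4x4, takes a point from world to camera coordinates); the wrist camera has in their place "tool_from_camera" (4x4, takes a point from camera to tool coordinates, whose origin is the TCP and whose axes are the flange's). Camera axes: x right, y up, looking along -z (the intrinsics and any distortion apply to the point x, -y, -z); pixel columns grow to the right and rows downward; lengths in m; the calibration is good to about 2 mm. The wrist camera is an equidistant fisheye: a pixel r from the principal point sees the ray r / f radians off the axis. A picture is of the moment at which its call begins: read the wrist's pose just before it. camera_info takes no time and is no camera call.
- ctrl.sign_off(): hands the job in; it is judged then, once.
Trained networks look in the newest picture that a camera, given by its name, has taken for a name from the list of things; names that differ only in an ending like _2 or _b are one class to them, and where a whole thing is asked for, a point or a joint stands for the part that bears it (a point fixed in the world has none). Each returns a list of dicts, best first, with "confidence" (0 to 1); they miss things now and then, are a little off and sometimes report something else, mostly with a low value. They report only what shows in the picture. A call takes as long as a camera call.
- outline_of(camera, label): "pixels" (400x640 bool, what is visible of it) and "uv" ([column, row] in pixels, amid what is visible of it).
The state is a dict: "time": time; "joint_pos": joint angles; "qd": joint speeds; "joint_torque": joint torques, N m; "ee_pos": TCP position; "ee_rot": TCP orientation; "force": force on the tool from outside, world axes, zero at the start; "moment": the same for the moment, N m; "gripper_width": finger opening in m; "grasp_force": force on a finger pad.
Only numpy, scipy, OpenCV 4.12 (cv2) and the standard library are available. Lean on these libraries where they do the work, as an engineer would, in place of code of your own. Each camera call takes 0.05 s, during which the arm holds its last target. There are 200 camera calls.

## Working session

There is one attempt and no reset: what is moved stays moved. The work goes in short steps, Python scripts to look and compute and a shell command to move; the robot and the scene stay as the last step left them, time stands still between calls to the robot, and variables do not carry over. Pictures are saved under pics/ and viewed, at most 10 in all, crops included, and the job is handed in when it is done.

```bash
mkdir -p pics; cat > h.py <<'E'
import numpy as np,cv2
from workcell import ctrl,capture,camera_info,outline_of
def world(cam,depth,mask):
    ci=camera_info(cam);K=np.array(ci["K"]);V=np.array(ci["view"])
    v,u=np.nonzero(mask&(depth>0));d=depth[v,u]
    P=np.stack([(u-K[0,2])/K[0,0]*d,-(v-K[1,2])/K[1,1]*d,-d,np.ones_like(d)])
    return (np.linalg.inv(V)@P)[:3].T,u,v
E
python3 - <<'E'
from h import *
print(ctrl.get_state(),ctrl.tip_extent)
for c in("scene","side"):
    im,d=capture(c);cv2.imwrite(f"pics/{c}0.png",im[...,::-1]);np.savez(f"{c}0.npz",im=im,d=d)
    print(c,{k:np.round(v,3).tolist() if not isinstance(v,str) else v for k,v in camera_info(c).items()})
    for l in("guide_rack","guide_p","guide_home","raw_cup","kidney_rib"):
        for o in outline_of(c,l)[:4]:
            P,u,v=world(c,d,o["pixels"])
            if len(P): print(l,round(o["confidence"],2),np.round(o["uv"]),len(P),np.round(np.percentile(P,[2,50,98],axis=0),3).tolist())
E
```

```text
{'time': 0.0, 'joint_pos': array([-1.43530532e+00,  2.63540698e-01, -4.89083701e-02,  1.25941241e+00,
        2.11545878e-05,  1.41551487e+00]), 'qd': array([-3.11216089e-04, -8.97892035e-04, -6.37732813e-04,  3.26506844e-05,
       -1.91569874e-03,  4.69525118e-04]), 'joint_torque': array([ 7.95937493e-03, -6.37624383e+01,  3.84554708e+01,  1.38777704e-02,
        2.41456573e-04,  4.40532040e-05]), 'ee_pos': array([ 0.15048575, -0.50267849,  0.21632638]), 'ee_rot': array([-3.10739527e+00, -4.54982690e-01, -4.97668298e-05]), 'force': array([0.84026455, 0.16932419, 0.2166479 ]), 'moment': array([-0.01257725,  0.02860259, -0.0029794 ]), 'grasp_force': 0.0, 'gripper_width': 0.08511350756637691} 0.014
scene {'K': [[497.705, 0.0, 318.181], [0.0, 497.705, 207.674], [0.0, 0.0, 1.0]], 'view': [[-0.892, -0.452, 0.015, 0.472], [0.351, -0.67, 0.654, -0.115], [-0.286, 0.589, 0.756, -1.263], [0.0, 0.0, 0.0, 1.0]]}
guide_rack 0.65 [290. 248.] 4060 [[0.411, 0.14, 0.015], [0.476, 0.265, 0.043], [0.545, 0.356, 0.061]]
guide_p 0.96 [346. 166.] 733 [[0.393, -0.062, 0.018], [0.463, -0.037, 0.05], [0.544
[... 640 characters left out ...]
.492], [0.192, -0.323, 0.927, -0.106], [-0.434, 0.819, 0.375, -1.014], [0.0, 0.0, 0.0, 1.0]]}
guide_rack 0.59 [304. 228.] 2587 [[0.411, 0.141, 0.012], [0.47, 0.296, 0.048], [0.546, 0.363, 0.059]]
guide_p 0.87 [357. 187.] 555 [[0.397, -0.059, 0.019], [0.463, -0.031, 0.045], [0.548, -0.012, 0.064]]
guide_p 0.84 [364. 177.] 512 [[0.424, -0.192, 0.02], [0.493, -0.18, 0.044], [0.576, -0.17, 0.064]]
guide_home 0.59 [321. 196.] 678 [[0.436, 0.122, 0.034], [0.499, 0.138, 0.071], [0.585, 0.16, 0.089]]
kidney_rib 0.74 [363. 229.] 192 [[0.319, 0.14, 0.005], [0.35, 0.165, 0.009], [0.386, 0.186, 0.011]]
kidney_rib 0.54 [306. 229.] 2641 [[0.412, 0.141, 0.003], [0.471, 0.296, 0.048], [0.551, 0.363, 0.059]]
```

View pics/scene0.png

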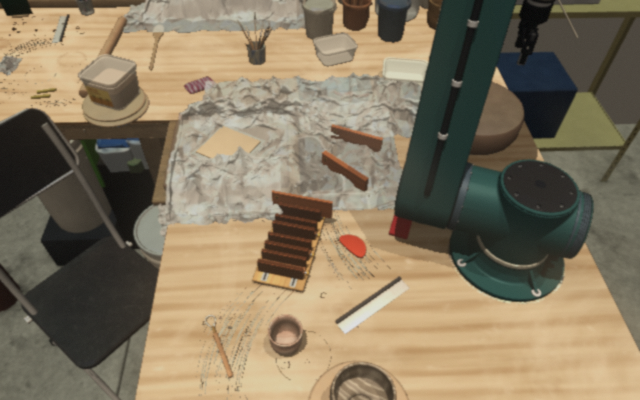

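View pics/side0.png

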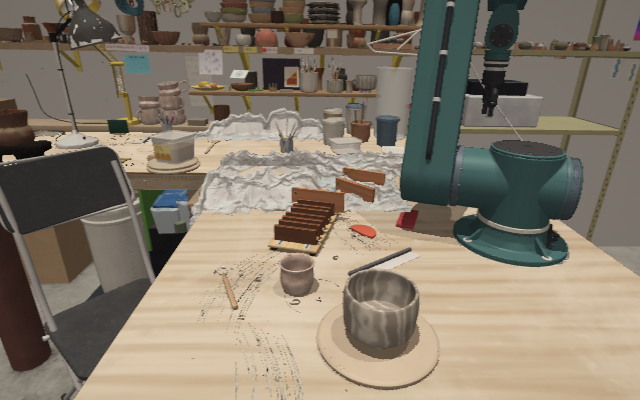

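```bash
cat >> h.py <<'E'
def top(P,zlo,zhi):
    Q=P[(P[:,2]>zlo)&(P[:,2]<zhi)][:,:2]
    (c,s,a)=cv2.minAreaRect(Q.astype(np.float32)); return len(Q),np.round(c,4),np.round(s,4),round(a,1)
def totool(p,yaw_dir=None,):
    """target world TCP p -> shift in tool axes; yaw (world dir angle of tool y) -> rz"""
    from scipy.spatial.transform import Rotation as R
    s=ctrl.get_state();T=R.from_rotvec(s["ee_rot"])
    d=T.inv().apply(np.array(p)-s["ee_pos"])
    r=None
    if yaw_dir is not None:
        y=np.array([np.cos(yaw_dir),np.sin(yaw_dir),0]);z=np.array([0,0,-1.])
        best=[]
        for sg in(1,-1):
            D=R.from_matrix(np.stack([np.cross(sg*y,z),sg*y,z],1)); best.append((T.inv()*D).as_rotvec())
        r=[np.round(b,4).tolist() for b in best]
    return np.round(d,4).tolist(),r
E
python3 - <<'E'
from h import *
for c in("scene","side"):
    f=np.load(f"{c}0.npz");d=f["d"]
    P,u,v=world(c,d,d>0)
    m=(P[:,0]>.37)&(P[:,0]<.62)&(P[:,1]>-.24)&(P[:,1]<.02)&(P[:,2]>.03)&(P[:,2]<.09)
    for lo,hi in((-.24,-.12),(-.11,.02)):
        n=m&(P[:,1]>lo)&(P[:,1]<hi); Q=P[n]
        print(c,"guide",top(Q,.057,.075),top(Q,.03,.08),np.percentile(Q[:,2],99))
    # home guide
    n=(P[:,0]>.4)&(P[:,0]<.61)&(P[:,1]>.1)&(P[:,1]<.19)&(P[:,2]>.07)&(P[:,2]<.1);print("home",top(P[n],.078,.1),top(P[n],.07,.1),np.percentile(P[n][:,2],99))
    n=(P[:,0]>.38)&(P[:,0]<.6)&(P[:,1]>.1)&(P[:,1]<.40)&(P[:,2]>.01)&(P[:,2]<.07);print("rack",top(P[n],.049,.065),top(P[n],.01,.065),np.percentile(P[n][:,2],[50,90,99]))
    s=P[n];st=s[s[:,2]>.05][:,:2];print(np.histogram(s[:,2],bins=np.arange(.01,.07,.004)))
print(ctrl.get_state()["joint_pos"][5],totool([.43,.25,.33],np.pi/2))
E
python3 -c "
from h import *
print({k:np.round(v,4).tolist() if not isinstance(v,str) else v for k,v in camera_info('wrist').items()})"
```

```text
scene guide (290, array([ 0.5175, -0.1635]), array([0.2027, 0.0642]), 3.3) (1341, array([ 0.4952, -0.1799]), array([0.2499, 0.1193]), 0.2) 0.06798578576575297
scene guide (360, array([ 0.5087, -0.036 ]), array([0.2289, 0.0844]), 9.0) (1078, array([ 0.4951, -0.045 ]), array([0.1298, 0.2494]), 90.0) 0.08238666782777371
home (301, array([0.5198, 0.136 ]), array([0.0564, 0.1763]), 85.1) (466, array([0.52  , 0.1297]), array([0.1799, 0.059 ]), 0.2) 0.0921870244620183
rack (1922, array([0.5081, 0.2179]), array([0.1751, 0.2468]), 5.6) (4796, array([0.4911, 0.2354]), array([0.2702, 0.2182]), 89.9) [0.04430852 0.05935084 0.06726914]
(array([ 60, 410, 464, 174, 231, 231, 313, 364, 354, 358, 386, 748, 623,
       100]), array([0.01 , 0.014, 0.018, 0.022, 0.026, 0.03 , 0.034, 0.038, 0.042,
       0.046, 0.05 , 0.054, 0.058, 0.062, 0.066]))
side guide (143, array([ 0.5256, -0.19  ]), array([0.2002, 0.0609]), 12.5) (618, array([ 0.4942, -0.1698]), array([0.1117, 0.2473]), 86.8) 0.06707494729960052
side guide (153, array([ 0.5003, -0.0306]), array([0.2029, 0.0731]), 7.8) (589, array([ 0.4941, -0.059
[... 195 characters left out ...]
76501409
rack (1426, array([0.5004, 0.2384]), array([0.1843, 0.2026]), 13.7) (2922, array([0.4774, 0.2431]), array([0.231 , 0.2363]), 12.6) [0.04908941 0.05887186 0.06828908]
(array([ 69, 203, 333, 117, 115, 103, 111, 130, 125, 276, 394, 510, 384,
        68]), array([0.01 , 0.014, 0.018, 0.022, 0.026, 0.03 , 0.034, 0.038, 0.042,
       0.046, 0.05 , 0.054, 0.058, 0.062, 0.066]))
1.4155022500769114 ([0.4836, -0.6412, -0.1132], [[0.0, 0.0, -2.8508], [0.0, -0.0, 0.2908]])
{'K': [[309.7069, 0.0, 323.1138], [0.0, 309.7069, 199.933], [0.0, 0.0, 1.0]], 'tool_from_camera': [[0.0005, 0.9606, 0.2779, 0.0716], [1.0, -0.0005, -0.0003, 0.0004], [-0.0001, 0.2779, -0.9606, -0.1579], [0.0, 0.0, 0.0, 1.0]]}
```

```bash
echo '[[[0.42,-0.294,-0.104],[0,0,-2.85]],[[0.42,-0.294,-0.104],[0,0,-2.85]],[[0.42,-0.294,-0.104],[0,0,-2.85]],[[0.42,-0.294,-0.104],[0,0,-2.85]],[[0.42,-0.294,-0.104],[0,0,-2.85]],[[0.42,-0.294,-0.104],[0,0,-2.85]],[[0.42,-0.294,-0.104],[0,0,-2.85]],[[0.42,-0.294,-0.104],[0,0,-2.85]],[[0.42,-0.294,-0.104],[0,0,-2.85]],[[0.42,-0.294,-0.104],[0,0,-2.85]],[[0.42,-0.294,-0.104],[0,0,-2.85]],[[0.42,-0.294,-0.104],[0,0,-2.85]],[[0.42,-0.294,-0.104],[0,0,-2.85]],[[0.42,-0.294,-0.104],[0,0,-2.85]],[[0.42,-0.294,-0.104],[0,0,-2.85]],[[0.42,-0.294,-0.104],[0,0,-2.85]],[[0.42,-0.294,-0.104],[0,0,-2.85]],[[0.42,-0.294,-0.104],[0,0,-2.85]],[[0.42,-0.294,-0.104],[0,0,-2.85]],[[0.42,-0.294,-0.104],[0,0,-2.85]]]' | python3 -m inch
cat >> h.py <<'E'
def wworld(depth,st,mask=None):
    from scipy.spatial.transform import Rotation as R
    ci=camera_info("wrist");K=np.array(ci["K"]);T=np.array(ci["tool_from_camera"])
    v,u=np.mgrid[:400,:640];x=(u-K[0,2])/K[0,0];y=(v-K[1,2])/K[1,1];r=np.hypot(x,y)+1e-9
    k=np.tan(np.minimum(r,1.5))/r
    P=np.stack([x*k*depth,-y*k*depth,-depth],-1)
    P=P@T[:3,:3].T+T[:3,3]
    return R.from_rotvec(st["ee_rot"]).apply(P.reshape(-1,3)).reshape(400,640,3)+st["ee_pos"]
E
python3 - <<'E'
from h import *
st=ctrl.get_state();im,d=capture("wrist");cv2.imwrite("pics/w1.png",im[...,::-1]);np.savez("w1.npz",im=im,d=d,pos=st["ee_pos"],rot=st["ee_rot"])
print(st["joint_pos"])
W=wworld(d,st)
for o in outline_of("wrist","guide_p")[:4]:
    Q=W[o["pixels"]&(d>0)];print(round(o["confidence"],2),np.round(o["uv"]),len(Q),top(Q,.055,.075),np.round(np.percentile(Q,[2,50,98],axis=0),3).tolist())
E
```

```text
time: 2.6
ee_pos: [0.4686, -0.1009, 0.3208]
ee_rot: [-0.003, 3.141, -0.0]
force: [0.5, -0.5, -0.3]
gripper_width: 0.0857
grasp_force: 0.0
[-3.82283062e-01  1.73213896e-01  1.11285904e-01  1.50877040e+00
  4.42382533e-06 -3.84080579e-01]
0.77 [368. 162.] 1709 (1339, array([ 0.473, -0.042]), array([0.0178, 0.158 ]), 74.1) [[0.399, -0.068, 0.023], [0.468, -0.043, 0.062], [0.544, -0.019, 0.064]]
0.56 [264. 182.] 1570 (1032, array([ 0.5005, -0.185 ]), array([0.1597, 0.0137]), 4.6) [[0.424, -0.196, 0.018], [0.496, -0.183, 0.062], [0.577, -0.173, 0.064]]
0.34 [480.  88.] 1067 (0, array([0., 0.]), array([0., 0.]), 0.0) [[0.317, 0.13, 0.001], [0.352, 0.153, 0.009], [0.39, 0.181, 0.011]]
```

View pics/w1.png

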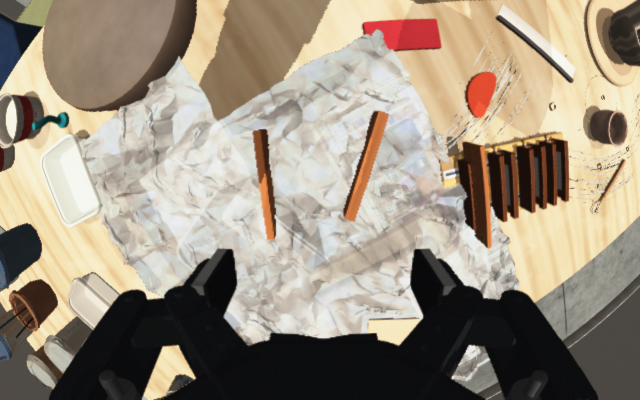

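```bash
echo '[[[0,0.05,0.01],[0,0,0]],[[0,0.1,0.02],[0,0,0]],[[0,0.15,0.03],[0,0,0]],[[0,0.2,0.04],[0,0,0]],[[0,0.25,0.04],[0,0,0]],[[0,0.3,0.04],[0,0,0]],[[0,0.35,0.04],[0,0,0]],[[0,0.35,0.04],[0,0,0]],[[0,0.35,0.04],[0,0,0]],[[0,0.35,0.04],[0,0,0]]]' | python3 -m inch
python3 - <<'E'
from h import *
st=ctrl.get_state();im,d=capture("wrist");cv2.imwrite("pics/w2.png",im[...,::-1]);np.savez("w2.npz",im=im,d=d,pos=st["ee_pos"],rot=st["ee_rot"])
W=wworld(d,st);ok=d>0
m=ok&(W[...,0]>.36)&(W[...,0]<.64)&(W[...,1]>.08)&(W[...,1]<.42)
P=W[m]
print("home",top(P,.078,.1),np.percentile(P[:,2],[90,99]))
q=P[(P[:,2]>.045)&(P[:,2]<.068)]
# yaw from home guide sides: PCA of home top
h=P[P[:,2]>.078][:,:2];c=h.mean(0);w,v=np.linalg.eigh(np.cov((h-c).T));ax=v[:,1]*np.sign(v[0,1]);print("home c",c,"yaw",np.degrees(np.arctan2(ax[1],ax[0])),w)
n=np.array([-ax[1],ax[0]])
t=(P[:,:2]-c)@n;s=(P[:,:2]-c)@ax
for y in np.arange(-.05,.24,.001):
    k=(abs(t-y)<.0005)&(abs(s)<.05)
    print("%.3f:%d/%.0f"%(y,k.sum(),1e3*np.median(P[k,2]) if k.sum() else 0),end=" ")
E
```

```text
time: 3.7
ee_pos: [0.4689, 0.2483, 0.2808]
ee_rot: [-0.005, -3.142, 0.0]
force: [-0.0, 0.5, -0.8]
gripper_width: 0.0854
grasp_force: 0.0
home (1076, array([0.5103, 0.1258]), array([0.0764, 0.1552]), 87.3) [0.39379201 0.40080977]
home c [0.4611989  0.24551994] yaw -86.74560690280606 [0.00015057 0.00222535]
-0.050:48/1 -0.049:51/1 -0.048:54/1 -0.047:54/1 -0.046:49/1 -0.045:51/1 -0.044:53/1 -0.043:56/1 -0.042:52/1 -0.041:54/2 -0.040:58/2 -0.039:62/17 -0.038:56/18 -0.037:55/18 -0.036:61/19 -0.035:61/18 -0.034:54/18 -0.033:58/18 -0.032:70/19 -0.031:60/19 -0.030:63/18 -0.029:58/19 -0.028:59/20 -0.027:68/26 -0.026:60/26 -0.025:59/27 -0.024:58/26 -0.023:49/20 -0.022:60/25 -0.021:67/28 -0.020:61/27 -0.019:65/27 -0.018:51/27 -0.017:56/27 -0.016:61/28 -0.015:64/27 -0.014:54/28 -0.013:82/57 -0.012:727/396 -0.011:1687/395 -0.010:2604/389 -0.009:2520/389 -0.008:545/388 -0.007:986/383 -0.006:2148/378 -0.005:1297/361 -0.004:961/386 -0.003:1644/385 -0.002:3255/382 -0.001:2612/379 0.000:1488/371 0.001:833/344 0.002:363/346 0.003:303/337 0.004:263/334 0.005:255/333 0.006:234/330 0.007:244/330 0.008:239
[... 1895 characters left out ...]
0.171:45/1 0.172:41/1 0.173:38/32 0.174:43/1 0.175:37/2 0.176:39/1 0.177:39/2 0.178:24/0 0.179:23/1 0.180:10/1 0.181:5/1 0.182:2/1 0.183:0/0 0.184:0/0 0.185:0/0 0.186:0/0 0.187:0/0 0.188:0/0 0.189:0/0 0.190:0/0 0.191:0/0 0.192:0/0 0.193:0/0 0.194:0/0 0.195:0/0 0.196:0/0 0.197:0/0 0.198:0/0 0.199:0/0 0.200:0/0 0.201:0/0 0.202:0/0 0.203:0/0 0.204:0/0 0.205:0/0 0.206:0/0 0.207:0/0 0.208:0/0 0.209:0/0 0.210:0/0 0.211:0/0 0.212:0/0 0.213:0/0 0.214:0/0 0.215:0/0 0.216:0/0 0.217:0/0 0.218:0/0 0.219:0/0 0.220:0/0 0.221:0/0 0.222:0/0 0.223:0/0 0.224:0/0 0.225:0/0 0.226:0/0 0.227:0/0 0.228:0/0 0.229:0/0 0.230:0/0 0.231:0/0 0.232:0/0 0.233:0/0 0.234:0/0 0.235:0/0 0.236:0/0 0.237:0/0 0.238:0/0 0.239:0/0
```

View pics/w2.png

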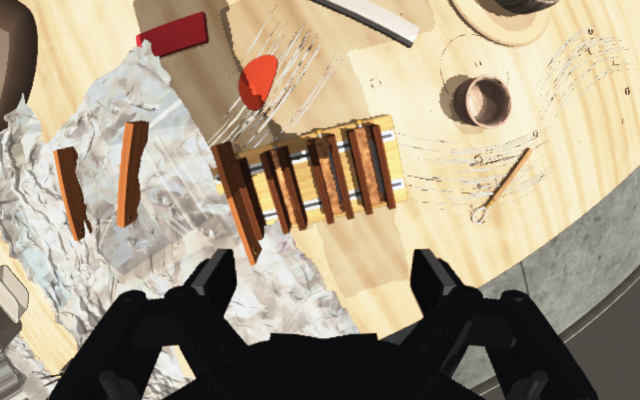

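```bash
python3 - <<'E'
from h import *
f=np.load("w2.npz");d=f["d"];st=dict(ee_pos=f["pos"],ee_rot=f["rot"])
W=wworld(d,st);m=(d>0)&(W[...,0]>.36)&(W[...,0]<.64)&(W[...,1]>.08)&(W[...,1]<.42)&(W[...,2]<.12)
P=W[m]
h=P[P[:,2]>.08];print("home",top(P,.08,.1),np.percentile(h[:,2],[50,98]))
# board
b=P[(P[:,2]<.03)&(P[:,2]>.01)];print("board",top(b,.012,.03))
q=P[(P[:,2]>.053)&(P[:,2]<.068)];print("top z",np.percentile(q[:,2],[10,50,90]))
# per-wall fit: best yaw maximising sharpness
best=max(np.arange(-25,25,.25),key=lambda a:(np.histogram(-np.sin(np.radians(a))*q[:,0]+np.cos(np.radians(a))*q[:,1],bins=np.arange(0,.6,.001))[0]**2.).sum())
print("yaw",best);a=np.radians(best);ax=np.array([np.cos(a),np.sin(a)]);n=np.array([-ax[1],ax[0]])
t=q[:,:2]@n;H,e=np.histogram(t,bins=np.arange(t.min(),t.max()+.001,.001))
print([(round(x,3),int(c)) for x,c in zip(e,H)])
s=b[:,:2]@ax;print("board s",np.percentile(s,[1,99]),"t",np.percentile(b[:,:2]@n,[1,99]));s=q[:,:2]@ax;print(np.percentile(s,[1,50,99]));hs=h[:,:2]@ax;ht=h[:,:2]@n;print("home s",np.percentile(hs,[1,99]),"t",np.percentile(ht,[1,50,99]))
# floors seen in grooves
fl=P[(P[:,2]>.014)&(P[:,2]<.034)];print("floors",[(round(x,3),int(c),round(1e3*float(np.median(fl[abs(fl[:,:2]@n-x)<.001][:,2])),1)) for x,c in zip(*np.histogram(fl[:,:2]@n,bins=np.arange(e[0],e[-1],.002))[::-1]) if c>40])
E
```

```text
home (982, array([0.5103, 0.129 ]), array([0.0729, 0.1544]), 86.1) [0.08797166 0.08975593]
board (9079, array([0.5253, 0.2262]), array([0.2235, 0.2878]), 6.8)
top z [0.05640419 0.05826466 0.06012765]
yaw 13.75
[(np.float64(-0.057), 1), (np.float64(-0.056), 0), (np.float64(-0.055), 5), (np.float64(-0.054), 2), (np.float64(-0.053), 4), (np.float64(-0.052), 0), (np.float64(-0.051), 6), (np.float64(-0.05), 8), (np.float64(-0.049), 5), (np.float64(-0.048), 5), (np.float64(-0.047), 9), (np.float64(-0.046), 5), (np.float64(-0.045), 8), (np.float64(-0.044), 5), (np.float64(-0.043), 6), (np.float64(-0.042), 7), (np.float64(-0.041), 10), (np.float64(-0.04), 15), (np.float64(-0.039), 7), (np.float64(-0.038), 19), (np.float64(-0.037), 21), (np.float64(-0.036), 20), (np.float64(-0.035), 24), (np.float64(-0.034), 20), (np.float64(-0.033), 15), (np.float64(-0.032), 14), (np.float64(-0.031), 11), (np.float64(-0.03), 13), (np.float64(-0.029), 20), (np.float64(-0.028), 16), (np.float64(-0.027), 31), (np.float64(-0.026), 33), (np.float64(-0.025), 37), (np.float64(-0.024), 42), (np.float64(-0.023), 42),
[... 7249 characters left out ...]
), (np.float64(0.137), 126, 26.4), (np.float64(0.139), 83, 26.7), (np.float64(0.141), 42, 26.7), (np.float64(0.153), 70, 18.7), (np.float64(0.155), 129, 18.4), (np.float64(0.157), 126, 18.6), (np.float64(0.159), 130, 18.4), (np.float64(0.161), 126, 18.6), (np.float64(0.163), 123, 18.4), (np.float64(0.165), 127, 18.5), (np.float64(0.167), 132, 18.5), (np.float64(0.169), 95, 19.0), (np.float64(0.181), 113, 26.5), (np.float64(0.183), 134, 26.5), (np.float64(0.185), 134, 26.5), (np.float64(0.187), 130, 26.6), (np.float64(0.189), 126, 26.5), (np.float64(0.191), 130, 26.4), (np.float64(0.193), 131, 26.5), (np.float64(0.195), 130, 26.7), (np.float64(0.197), 75, 26.7), (np.float64(0.199), 51, 26.5)]
```

```bash
echo '[[[-0.001,-0.05,0.02],[0,0,0.1]],[[-0.002,-0.1,0.04],[0,0,0.2]],[[-0.003,-0.15,0.06],[0,0,0.2775]],[[-0.004,-0.2,0.08],[0,0,0.2775]],[[-0.004,-0.245,0.1],[0,0,0.2775]],[[-0.004,-0.28,0.13],[0,0,0.2775]],[[-0.004,-0.29,0.17],[0,0,0.2775]],[[-0.004,-0.29,0.2],[0,0,0.2775]],[[-0.004,-0.29,0.22],[0,0,0.2775]],[[-0.004,-0.29,0.229],[0,0,0.2775]],[[-0.004,-0.29,0.229],[0,0,0.2775]],[[-0.004,-0.29,0.229],[0,0,0.2775]]]' | python3 -m inch && echo '[[[0,0,0],[0,0,0]],[[0,0,0],[0,0,0]],[[0,0,0],[0,0,0]],[[0,0,0],[0,0,0]],[[0,0,0],[0,0,0]],[[0,0,0],[0,0,0]],[[0,0,0],[0,0,0]],[[0,0,0],[0,0,0]]]' | python3 -m inch 0
python3 - <<'E'
from h import *
f=np.load("w2.npz");d=f["d"];W=wworld(d,dict(ee_pos=f["pos"],ee_rot=f["rot"]));a=np.radians(13.75);ax=np.array([np.cos(a),np.sin(a)]);n=np.array([-ax[1],ax[0]])
P=W[d>0];t=P[:,:2]@n;s=P[:,:2]@ax
for lo,hi in((.055,.066),(.078,.089),(.116,.127),(.142,.154)):
    k=(t>lo)&(t<hi)&(P[:,2]>.054)&(P[:,2]<.064)&(s>.44)&(s<.66);S=np.percentile(s[k],[2,98]);
    print(lo,S,S.mean(),"yaw err",np.degrees(np.polyfit(s[k],t[k],1)[0]))
for tt in(.0718,.1343): print(tt,ax*.53+n*tt)
# other side-camera guess
E
```

```text
time: 4.95
ee_pos: [0.4731, -0.0413, 0.0527]
ee_rot: [0.437, 3.11, -0.0]
force: [0.3, 0.4, 0.8]
gripper_width: 0.085
grasp_force: 0.0
time: 5.75
ee_pos: [0.4726, -0.0409, 0.0518]
ee_rot: [-0.436, -3.111, -0.0]
force: [0.5, -0.1, -0.1]
gripper_width: -0.0001
grasp_force: 0.0
0.055 [0.47899447 0.5844907 ] 0.5317425848896715 yaw err 0.06403146122991846
0.078 [0.47873052 0.58469311] 0.5317118150436373 yaw err -0.050502102631316416
0.116 [0.47906325 0.58520009] 0.5321316691593836 yaw err 0.014138840161479743
0.142 [0.47836332 0.58421115] 0.5312872352719911 yaw err 0.2215870370486275
0.0718 [0.49774545 0.19571588]
0.1343 [0.48289008 0.25642476]
```

```bash
python3 - <<'E'
from h import *
st=ctrl.get_state();im,d=capture("wrist");cv2.imwrite("pics/w3.png",im[...,::-1])
W=wworld(d,st)
for o in outline_of("wrist","guide_p")[:3]:
    Q=W[o["pixels"]&(d>0)];print(round(o["confidence"],2),np.round(o["uv"]),len(Q),top(Q,.05,.075),np.round(np.percentile(Q,[2,50,98],axis=0),3).tolist())
E
```

```text
0.87 [325. 163.] 4998 (4972, array([ 0.4635, -0.0394]), array([0.0161, 0.1403]), 73.9) [[0.397, -0.055, 0.061], [0.43, -0.03, 0.063], [0.523, -0.015, 0.064]]
0.73 [123. 266.] 5853 (2555, array([ 0.4631, -0.1878]), array([0.0838, 0.0151]), 5.0) [[0.423, -0.193, 0.016], [0.459, -0.183, 0.047], [0.507, -0.178, 0.063]]
```

View pics/w3.png

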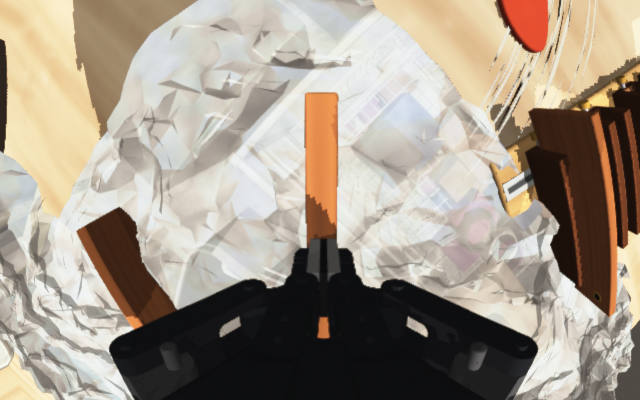

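```bash
python3 - <<'E'
from h import *
st=ctrl.get_state();im,d=capture("wrist");W=wworld(d,st)
print(st["gripper_width"],st["grasp_force"],st["ee_pos"],st["force"])
for r in(225,240,250,265,280,300,325):
    print(r,[(c,np.round(W[r,c],3).tolist()) for c in(302,312,322,332,345)])
E
```

```text
5.933346553021038e-05 0.0 [ 0.4726198  -0.04088851  0.05177244] [0.38602532 0.13840717 0.19562751]
225 [(302, [0.469, -0.054, 0.026]), (312, [0.458, -0.042, 0.062]), (322, [0.46, -0.037, 0.063]), (332, [0.461, -0.033, 0.063]), (345, [0.477, -0.027, 0.026])]
240 [(302, [0.479, -0.057, 0.026]), (312, [0.462, -0.043, 0.073]), (322, [0.463, -0.039, 0.072]), (332, [0.465, -0.034, 0.073]), (345, [0.488, -0.03, 0.023])]
250 [(302, [0.464, -0.048, 0.077]), (312, [0.462, -0.043, 0.085]), (322, [0.406, -0.022, 0.21]), (332, [0.464, -0.034, 0.086]), (345, [0.47, -0.029, 0.075])]
265 [(302, [0.465, -0.048, 0.091]), (312, [0.462, -0.042, 0.099]), (322, [0.463, -0.038, 0.099]), (332, [0.465, -0.035, 0.098]), (345, [0.47, -0.03, 0.091])]
280 [(302, [0.46, -0.045, 0.113]), (312, [0.461, -0.042, 0.112]), (322, [0.466, -0.039, 0.105]), (332, [0.463, -0.035, 0.112]), (345, [0.463, -0.03, 0.114])]
300 [(302, [0.46, -0.044, 0.125]), (312, [0.461, -0.041, 0.125]), (322, [0.476, -0.042, 0.104]), (332, [0.464, -0.035, 0.124]), (345, [0.465, -0.031, 0.125])]
325 [(302, [0.457, -0.042, 0.143]), (312, [0.478, -0.046, 0.117]), (322, [0.522, -0.055, 0.062]), (332, [0.481, -0.039, 0.116]), (345, [0.46, -0.031, 0.143])]
```

```bash
echo '[[[0,0,0],[0,0,0]],[[0,0,0],[0,0,0]],[[0,0,0],[0,0,0]],[[0,0,0],[0,0,0]],[[0,0,0],[0,0,0]],[[0,0,0.007],[0,0,0]],[[0,0,0.014],[0,0,0]],[[0,0,0.021],[0,0,0]],[[0,0,0.028],[0,0,0]],[[0,0,0.028],[0,0,0]]]' | python3 -m inch 0.06 && echo '[[[0,0,0],[0,0,0]],[[0,0,0],[0,0,0]],[[0,0,0],[0,0,0]],[[0,0,0],[0,0,0]],[[0,0,0],[0,0,0]],[[0,0,0],[0,0,0]]]' | python3 -m inch 0
python3 - <<'E'
from h import *
st=ctrl.get_state();im,d=capture("wrist");cv2.imwrite("pics/w4.png",im[...,::-1]);W=wworld(d,st)
print(st["gripper_width"],st["grasp_force"],st["ee_pos"],st["force"])
for r in(225,235,245,255,265,280,300):
    print(r,[(c,np.round(W[r,c],3).tolist()) for c in(290,302,312,322,332,345,355)])
E
```

```text
time: 6.9
ee_pos: [0.472, -0.0407, 0.0227]
ee_rot: [-0.436, -3.11, -0.0]
force: [-0.1, -0.2, -0.2]
gripper_width: 0.0599
grasp_force: 0.0
time: 7.5
ee_pos: [0.4729, -0.041, 0.0241]
ee_rot: [0.436, 3.111, -0.0]
force: [-0.0, 0.6, 5.9]
gripper_width: 0.0154
grasp_force: 59.1
0.01539794798383792 59.06615853309631 [ 0.47290469 -0.0409512   0.02408465] [-0.01327288  0.55719648  5.92792981]
225 [(290, [0.46, -0.056, 0.022]), (302, [0.459, -0.048, 0.029]), (312, [0.448, -0.038, 0.063]), (322, [0.45, -0.035, 0.062]), (332, [0.451, -0.031, 0.063]), (345, [0.466, -0.027, 0.026]), (355, [0.468, -0.021, 0.025])]
235 [(290, [0.465, -0.058, 0.023]), (302, [0.465, -0.05, 0.029]), (312, [0.453, -0.04, 0.062]), (322, [0.454, -0.036, 0.063]), (332, [0.455, -0.032, 0.064]), (345, [0.472, -0.028, 0.026]), (355, [0.476, -0.023, 0.022])]
245 [(290, [0.472, -0.06, 0.019]), (302, [0.461, -0.047, 0.051]), (312, [0.457, -0.041, 0.063]), (322, [0.458, -0.037, 0.063]), (332, [0.46, -0.033, 0.063]), (345, [0.467, -0.028, 0.05]), (355, [0.481, -0.024, 0.022])]
255 [(290, [0.463, -0.054, 0.054]), (302, [0.461, -0.047, 0.062]), (312, [0.462, -0.042, 0.063]), (322, [0.462, -0.038, 0.064]), (332, [0.464, -0.034, 0.063]), (345, [0.466, -0.029, 0.063]), (355, [0.467, -0.025, 0.062])]
265 [(290, [0.46, -0.051, 0.071]), (302, [0.461, -0.046, 0.071]), (312, [0.466, -0.044, 0.063]), (322, [0.468, -0.04, 0.063]), (332, [0.469, -0.035, 0.063]), (345, [0.466, -0.03, 0.07]), (355, [0.467, -0.026, 0.071])]
280 [(290, [0.459, -0.049, 0.084]), (302, [0.465, -0.047, 0.077]), (312, [0.474, -0.046, 0.063]), (322, [0.475, -0.042, 0.063]), (332, [0.476, -0.037, 0.063]), (345, [0.469, -0.031, 0.077]), (355, [0.466, -0.027, 0.085])]
300 [(290, [0.455, -0.046, 0.104]), (302, [0.474, -0.05, 0.077]), (312, [0.484, -0.049, 0.063]), (322, [0.485, -0.045, 0.063]), (332, [0.486, -0.04, 0.063]), (345, [0.48, -0.033, 0.075]), (355, [0.461, -0.027, 0.103])]
```

View pics/w4.png

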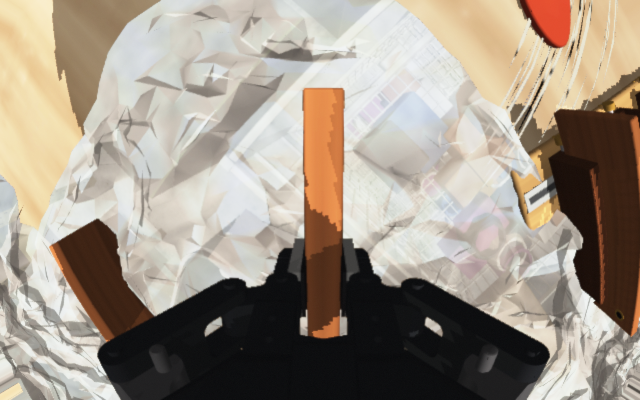

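```bash
echo '[[[0,0,-0.04],[0,0,0]],[[0,0,-0.08],[0,0,0]],[[0.01,0.03,-0.12],[0,0,-0.1]],[[0.022,0.075,-0.13],[0,0,-0.2]],[[0.034,0.12,-0.13],[0,0,-0.3]],[[0.046,0.165,-0.13],[0,0,-0.4]],[[0.056,0.21,-0.13],[0,0,-0.5175]],[[0.065,0.25,-0.126],[0,0,-0.5175]],[[0.069,0.275,-0.11],[0,0,-0.5175]],[[0.0705,0.2898,-0.08],[0,0,-0.5175]],[[0.0705,0.2898,-0.076],[0,0,-0.5175]],[[0.0705,0.2898,-0.076],[0,0,-0.5175]],[[0.0705,0.2898,-0.076],[0,0,-0.5175]],[[0.0705,0.2898,-0.076],[0,0,-0.5175]]]' | python3 -m inch
python3 - <<'E'
from h import *
st=ctrl.get_state();im,d=capture("wrist");cv2.imwrite("pics/w5.png",im[...,::-1]);W=wworld(d,st)
a=np.radians(13.75);ax=np.array([np.cos(a),np.sin(a)]);n=np.array([-ax[1],ax[0]])
print(st["ee_pos"]);c=st["ee_pos"][:2];print("tcp t,s",c@n,c@ax, totool([*(ax*.5317+n*.1346),.1],np.radians(103.75)))
P=W[(d>0)&(d<.4)];t=P[:,:2]@n;s=P[:,:2]@ax
k=(P[:,2]>.055)&(P[:,2]<.064)&(s>.475)&(s<.59);H,e=np.histogram(t[k],bins=np.arange(.05,.215,.001));print("saddle",[(round(x*1000),int(q)) for x,q in zip(e,H) if q>15])
k=(P[:,2]>.128)&(P[:,2]<.146)&(s<.52);print("guide top t",np.percentile(t[k],[2,50,98]),k.sum(),np.percentile(P[k][:,2],50),"s",np.percentile(s[k],1))
E
```

```text
time: 8.95
ee_pos: [0.4851, 0.2566, 0.101]
ee_rot: [-0.373, 3.118, 0.0]
force: [0.3, 0.4, -0.8]
gripper_width: 0.0146
grasp_force: 59.1
[0.48508223 0.2565501  0.10097326]
tcp t,s 0.13390070553748395 0.5321591212097038 ([0.0004, 0.0006, 0.0009], [[0.0001, 0.0016, -0.0018], [0.0024, -0.0002, 3.1398]])
saddle [(55, 19), (56, 123), (57, 179), (58, 180), (59, 183), (60, 182), (61, 182), (62, 183), (63, 196), (64, 298), (65, 44), (78, 80), (79, 187), (80, 203), (81, 194), (82, 210), (83, 202), (84, 203), (85, 206), (86, 210), (87, 231), (88, 187), (116, 36), (117, 151), (118, 146), (119, 159), (120, 31), (146, 31), (147, 164), (148, 145), (149, 163), (150, 148), (151, 153), (152, 143), (153, 44), (169, 154), (170, 201), (171, 200), (172, 196), (173, 187), (174, 200), (175, 194), (176, 199), (177, 192), (178, 83), (199, 48), (200, 280), (201, 197), (202, 184), (203, 185), (204, 178), (205, 182), (206, 184), (207, 185), (208, 181), (209, 120), (210, 18)]
guide top t [0.12592705 0.13355365 0.14117458] 6553 0.1395570389180173 s 0.4535960565797831
```

View pics/w5.png

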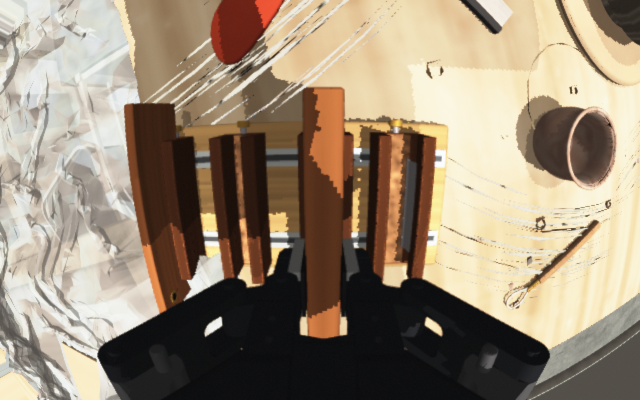

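```bash
echo '[[[0,0.001,0.006],[0,0,0]],[[0,0.001,0.012],[0,0,0]],[[0,0.001,0.018],[0,0,0]],[[0,0.001,0.02],[0,0,0]],[[0,0.001,0.021],[0,0,0]],[[0,0.001,0.021],[0,0,0]]]' | python3 -m inch; python3 -c "
from h import *
s=ctrl.get_state();print(s['force'],s['moment'],s['ee_pos'])"
```

```text
time: 9.6
ee_pos: [0.4842, 0.2581, 0.0787]
ee_rot: [0.375, -3.119, 0.0]
force: [0.5, -0.3, -0.9]
gripper_width: 0.0151
grasp_force: 59.1
[ 0.51749761 -0.31239414 -0.89515785] [-0.02923932 -0.026786   -0.02113578] [0.48420114 0.25810722 0.07866361]
```

```bash
echo '[[[0,0,0.002],[0,0,0]],[[0,0,0.004],[0,0,0]],[[0,0,0.005],[0,0,0]],[[0,0,0.005],[0,0,0]]]' | python3 -m inch;echo '[[[0,0,0.002],[0,0,0]],[[0,0,0.004],[0,0,0]],[[0,0,0.006],[0,0,0]],[[0,0,0.006],[0,0,0]]]' | python3 -m inch; python3 -c "
from h import *
s=ctrl.get_state();print(s['force'],s['moment'],s['ee_pos'])"
```

```text
time: 10.0
ee_pos: [0.4842, 0.2581, 0.0736]
ee_rot: [0.375, -3.119, 0.0]
force: [0.0, -0.3, -0.7]
gripper_width: 0.0148
grasp_force: 59.1
time: 10.4
ee_pos: [0.4841, 0.258, 0.0675]
ee_rot: [0.375, -3.119, 0.0]
force: [-0.3, -0.3, -0.5]
gripper_width: 0.015
grasp_force: 59.2
[-0.26219596 -0.32842276 -0.49448692] [-0.16065643 -0.0141887  -0.01193894] [0.48414683 0.25800001 0.06748278]
```

```bash
echo '[[[0,0,0.002],[0,0,0]],[[0,0,0.004],[0,0,0]],[[0,0,0.006],[0,0,0]],[[0,0,0.008],[0,0,0]],[[0,0,0.009],[0,0,0]],[[0,0,0.009],[0,0,0]]]' | python3 -m inch;echo '[[[0,0,0.001],[0,0,0]],[[0,0,0.002],[0,0,0]],[[0,0,0.003],[0,0,0]],[[0,0,0.004],[0,0,0]],[[0,0,0.004],[0,0,0]]]' | python3 -m inch; python3 -c "
from h import *
s=ctrl.get_state();print(s['force'],s['moment'],s['ee_pos'])"
```

```text
time: 11.0
ee_pos: [0.4842, 0.258, 0.0586]
ee_rot: [0.375, -3.119, 0.0]
force: [2.3, -5.7, -1.7]
gripper_width: 0.015
grasp_force: 59.1
time: 11.5
ee_pos: [0.4844, 0.2581, 0.0548]
ee_rot: [-0.375, 3.119, -0.0]
force: [1.5, -4.4, 1.5]
gripper_width: 0.0147
grasp_force: 59.5
[ 1.54503748 -4.36815879  1.46382971] [-1.15025161 -0.54573669  0.00183239] [0.48435255 0.25808722 0.05478853]
```

```bash
for i in 1; do echo '[[[0,0,0.001],[0,0,0]],[[0,0,0.002],[0,0,0]],[[0,0,0.002],[0,0,0]]]' | python3 -m inch; echo '[[[0,0,0.001],[0,0,0]],[[0,0,0.001],[0,0,0]]]' | python3 -m inch;echo '[[[0,0,0.0005],[0,0,0]],[[0,0,0.0005],[0,0,0]]]' | python3 -m inch; done | grep -E 'ee_pos|force'
```

```text
ee_pos: [0.4842, 0.258, 0.0526]
force: [1.6, -4.2, -0.7]
grasp_force: 59.3
ee_pos: [0.4842, 0.258, 0.0516]
force: [2.6, -5.6, 0.2]
grasp_force: 59.3
ee_pos: [0.4842, 0.258, 0.0512]
force: [2.1, -5.7, 0.8]
grasp_force: 59.4
```

```bash
{ echo '[[[0,0,0.0005],[0,0,0]],[[0,0,0.0005],[0,0,0]]]' | python3 -m inch; echo '[[[0,0,0.0005],[0,0,0]],[[0,0,0.0005],[0,0,0]]]' | python3 -m inch;echo '[[[0,0,0.0005],[0,0,0]],[[0,0,0.0005],[0,0,0]]]' | python3 -m inch; } | grep -E 'ee_pos|^force'
```

```text
ee_pos: [0.4842, 0.258, 0.0507]
force: [1.6, -4.8, 0.6]
ee_pos: [0.4842, 0.258, 0.0502]
force: [2.4, -5.7, 0.3]
ee_pos: [0.4842, 0.258, 0.0498]
force: [2.0, -5.8, 1.4]
```

```bash
cat > g.py <<'E'
from h import *
st=ctrl.get_state();im,d=capture("wrist");W=wworld(d,st)
a=np.radians(13.75);ax=np.array([np.cos(a),np.sin(a)]);n=np.array([-ax[1],ax[0]])
P=W[(d>0)&(d<.5)];t=P[:,:2]@n;s=P[:,:2]@ax
c=st["ee_pos"][:2];print(st["ee_pos"],"tcp t,s",c@n,c@ax)
def z(lo,hi,zl,zh,sl=.46,sh=.515):
    k=(t>lo)&(t<hi)&(s>sl)&(s<sh)&(P[:,2]>zl)&(P[:,2]<zh);return k.sum(),np.round(np.percentile(P[k][:,2],[5,50,95]),4) if k.sum()>5 else None
print("home",z(.008,.018,.08,.1),"c guide",z(.130,.138,.07,.13),"b guide",z(.068,.076,.07,.13));
for w in((.058,.063),(.081,.086),(.117,.122),(.147,.152),(.171,.176)):print("wall",w,z(*w,.05,.066,.485,.55))
E
python3 g.py;{ echo '[[[0,0,0.0005],[0,0,0]],[[0,0,0.0005],[0,0,0]]]' | python3 -m inch; echo '[[[0,0,0.0005],[0,0,0]],[[0,0,0.0005],[0,0,0]]]' | python3 -m inch; } | grep -E 'ee_pos|^force'
```

```text
[0.48420282 0.25801356 0.04975487] tcp t,s 0.13553124484783863 0.5316527503510494
home (np.int64(2040), array([0.0808, 0.0874, 0.0892])) c guide (np.int64(2748), array([0.0874, 0.0884, 0.0894])) b guide (np.int64(0), None)
wall (0.058, 0.063) (np.int64(876), array([0.0574, 0.0584, 0.0593]))
wall (0.081, 0.086) (np.int64(994), array([0.0574, 0.0584, 0.0593]))
wall (0.117, 0.122) (np.int64(790), array([0.0573, 0.0584, 0.0593]))
wall (0.147, 0.152) (np.int64(791), array([0.0573, 0.0583, 0.0594]))
wall (0.171, 0.176) (np.int64(1059), array([0.0574, 0.0584, 0.0593]))
ee_pos: [0.4843, 0.258, 0.0497]
force: [-1.6, -6.4, 8.3]
ee_pos: [0.4843, 0.258, 0.0497]
force: [-4.4, -8.0, 17.3]
```

```bash
echo '[[[0,0,-0.0005],[0,0,0]],[[0,0,-0.001],[0,0,0]],[[0,0,-0.001],[0,0,0]],[[0,0,-0.001],[0,0,0]],[[0,0,-0.001],[0,0,0]],[[0,0,-0.011],[0,0,0]],[[0,0,-0.051],[0,0,0]],[[0,0,-0.091],[0,0,0]],[[0,0,-0.1],[0,0,0]],[[0,0,-0.1],[0,0,0]]]' | python3 -m inch 0.05; python3 g.py
```

```text
time: 14.25
ee_pos: [0.4851, 0.2585, 0.1506]
ee_rot: [-0.375, 3.116, 0.001]
force: [0.7, -0.2, -0.4]
gripper_width: 0.0499
grasp_force: 0.0
[0.48509032 0.25845883 0.15059222] tcp t,s 0.13575280776525367 0.5326206565980741
home (np.int64(859), array([0.0812, 0.0879, 0.0893])) c guide (np.int64(838), array([0.0875, 0.0886, 0.0897])) b guide (np.int64(0), None)
wall (0.058, 0.063) (np.int64(416), array([0.0574, 0.0584, 0.0596]))
wall (0.081, 0.086) (np.int64(436), array([0.0574, 0.0583, 0.0594]))
wall (0.117, 0.122) (np.int64(437), array([0.0571, 0.0583, 0.0594]))
wall (0.147, 0.152) (np.int64(458), array([0.0573, 0.0584, 0.0595]))
wall (0.171, 0.176) (np.int64(449), array([0.0573, 0.0584, 0.0594]))
```

```bash
echo '[[[0.009,-0.045,0],[0,0,0.05]],[[0.018,-0.09,0],[0,0,0.1]],[[0.027,-0.135,0],[0,0,0.16]],[[0.036,-0.18,0],[0,0,0.16]],[[0.045,-0.225,0],[0,0,0.16]],[[0.054,-0.27,0],[0,0,0.16]],[[0.063,-0.315,0],[0,0,0.16]],[[0.072,-0.36,0],[0,0,0.16]],[[0.082,-0.4,0.02],[0,0,0.16]],[[0.0896,-0.434,0.04],[0,0,0.16]],[[0.0896,-0.434,0.07],[0,0,0.16]],[[0.0896,-0.434,0.1],[0,0,0.16]],[[0.0896,-0.434,0.115],[0,0,0.16]],[[0.0896,-0.434,0.126],[0,0,0.16]],[[0.0896,-0.434,0.126],[0,0,0.16]],[[0.0896,-0.434,0.126],[0,0,0.16]]]' | python3 -m inch 0.06 && echo '[[[0,0,0],[0,0,0]],[[0,0,0],[0,0,0]],[[0,0,0],[0,0,0]],[[0,0,0],[0,0,0]],[[0,0,0],[0,0,0]],[[0,0,0],[0,0,0]]]' | python3 -m inch 0
python3 - <<'E'
from h import *
st=ctrl.get_state();im,d=capture("wrist");W=wworld(d,st)
o=[o for o in outline_of("wrist","guide_p") if abs(o["uv"][0]-323)<60][0];Q=W[o["pixels"]&(d>0)];print(top(Q,.055,.072),np.percentile(Q,[1,99],axis=0))
from scipy.spatial.transform import Rotation as R
print(np.degrees(np.arctan2(*R.from_rotvec(st["ee_rot"]).as_matrix()[[1,0],1])))
E
```

```text
time: 15.9
ee_pos: [0.5, -0.1847, 0.0229]
ee_rot: [0.125, -3.139, -0.0]
force: [0.1, -0.2, -0.1]
gripper_width: 0.0601
grasp_force: 0.0
time: 16.5
ee_pos: [0.5003, -0.185, 0.0234]
ee_rot: [-0.124, 3.138, -0.001]
force: [-1.0, 0.8, 6.7]
gripper_width: 0.0108
grasp_force: 59.5
(6980, array([ 0.4788, -0.1868]), array([0.1147, 0.0122]), 4.7) [[ 0.4225423  -0.19646764  0.06101528]
 [ 0.53342143 -0.17831837  0.06412683]]
94.53826088135904
```

```bash
echo '[[[0,0,-0.04],[0,0,0]],[[0,0,-0.08],[0,0,0]],[[-0.003,0.03,-0.12],[0,0,0]],[[-0.006,0.075,-0.13],[0,0,-0.05]],[[-0.009,0.12,-0.13],[0,0,-0.1]],[[-0.013,0.165,-0.13],[0,0,-0.16]],[[-0.017,0.21,-0.13],[0,0,-0.16]],[[-0.021,0.255,-0.13],[0,0,-0.16]],[[-0.025,0.3,-0.13],[0,0,-0.16]],[[-0.028,0.345,-0.13],[0,0,-0.16]],[[-0.0292,0.37,-0.12],[0,0,-0.16]],[[-0.0292,0.3804,-0.1],[0,0,-0.16]],[[-0.0292,0.3804,-0.077],[0,0,-0.16]],[[-0.0292,0.3804,-0.077],[0,0,-0.16]],[[-0.0292,0.3804,-0.077],[0,0,-0.16]],[[-0.0292,0.3804,-0.077],[0,0,-0.16]]]' | python3 -m inch
python3 - <<'E'
exec(open("g.py").read())
from scipy.spatial.transform import Rotation as R
print(np.degrees(np.arctan2(*R.from_rotvec(st["ee_rot"]).as_matrix()[[1,0],1])))
k=(P[:,2]>.128)&(P[:,2]<.146)&(s<.52);print("guide top t",np.percentile(t[k],[2,50,98]),"s",np.percentile(s[k],1))
k=(P[:,2]>.055)&(P[:,2]<.064)&(s>.475)&(s<.59)&(t<.1)&(t>.05);H,e=np.histogram(t[k],bins=np.arange(.05,.1,.001));print([(round(x*1000),int(q)) for x,q in zip(e,H) if q>15])
E
```

```text
time: 18.2
ee_pos: [0.4997, 0.1966, 0.101]
ee_rot: [-0.374, 3.118, 0.0]
force: [0.6, 1.3, -0.3]
gripper_width: 0.0107
grasp_force: 58.8
[0.49967825 0.1965584  0.10097415] tcp t,s 0.07215897438122179 0.5320776688050727
home (np.int64(1511), array([0.0818, 0.0881, 0.0893])) c guide (np.int64(1185), array([0.0875, 0.0886, 0.0896])) b guide (np.int64(0), None)
wall (0.058, 0.063) (np.int64(494), array([0.0574, 0.0584, 0.0593]))
wall (0.081, 0.086) (np.int64(599), array([0.0572, 0.0584, 0.0594]))
wall (0.117, 0.122) (np.int64(686), array([0.0563, 0.0583, 0.0594]))
wall (0.147, 0.152) (np.int64(0), None)
wall (0.171, 0.176) (np.int64(523), array([0.0573, 0.0584, 0.0594]))
103.674556487212
guide top t [0.0660471  0.07178309 0.07744141] s 0.4535843022859391
[(55, 58), (56, 151), (57, 149), (58, 151), (59, 154), (60, 153), (61, 112), (81, 66), (82, 171), (83, 136), (84, 169), (85, 139), (86, 164), (87, 140), (88, 34)]
```

```bash
{ echo '[[[0,0,0.006],[0,0,0]],[[0,0,0.012],[0,0,0]],[[0,0,0.018],[0,0,0]],[[0,0,0.02],[0,0,0]],[[0,0,0.021],[0,0,0]],[[0,0,0.021],[0,0,0]]]' | python3 -m inch; echo '[[[0,0,0.001],[0,0,0]],[[0,0,0.002],[0,0,0]],[[0,0,0.002],[0,0,0]]]' | python3 -m inch; } | grep -E 'ee_pos|^force'; python3 -c "
from h import *
print(ctrl.get_state()['moment'])"
```

```text
ee_pos: [0.499, 0.1967, 0.0787]
force: [-0.1, -0.4, -0.7]
ee_pos: [0.499, 0.1968, 0.0767]
force: [0.8, -0.0, -0.4]
[-0.00948323 -0.025725    0.02136858]
```

Entered freely; continue down to just above the floor.

```bash
{ echo '[[[0,0,0.002],[0,0,0]],[[0,0,0.004],[0,0,0]],[[0,0,0.006],[0,0,0]],[[0,0,0.008],[0,0,0]],[[0,0,0.008],[0,0,0]]]' | python3 -m inch; echo '[[[0,0,0.002],[0,0,0]],[[0,0,0.004],[0,0,0]],[[0,0,0.006],[0,0,0]],[[0,0,0.008],[0,0,0]],[[0,0,0.008],[0,0,0]]]' | python3 -m inch; echo '[[[0,0,0.002],[0,0,0]],[[0,0,0.004],[0,0,0]],[[0,0,0.006],[0,0,0]],[[0,0,0.007],[0,0,0]],[[0,0,0.007],[0,0,0]]]' | python3 -m inch; } | grep -E 'ee_pos|^force'
```

```text
ee_pos: [0.4988, 0.1967, 0.0685]
force: [-0.3, -0.1, -1.0]
ee_pos: [0.4992, 0.1965, 0.0606]
force: [2.3, -4.8, -0.4]
ee_pos: [0.4991, 0.1966, 0.0536]
force: [2.5, -4.8, -0.6]
```

```bash
{ echo '[[[0,0,0.001],[0,0,0]],[[0,0,0.002],[0,0,0]],[[0,0,0.003],[0,0,0]],[[0,0,0.003],[0,0,0]]]' | python3 -m inch; echo '[[[0,0,0.0005],[0,0,0]],[[0,0,0.001],[0,0,0]],[[0,0,0.001],[0,0,0]]]' | python3 -m inch; echo '[[[0,0,0.0005],[0,0,0]],[[0,0,0.0005],[0,0,0]]]' | python3 -m inch; echo '[[[0,0,0.0005],[0,0,0]],[[0,0,0.0005],[0,0,0]]]' | python3 -m inch; } | grep -E 'ee_pos|^force'
```

```text
ee_pos: [0.499, 0.1966, 0.0505]
force: [1.8, -5.5, 0.6]
ee_pos: [0.499, 0.1966, 0.0496]
force: [2.1, -5.1, 0.6]
ee_pos: [0.499, 0.1966, 0.0491]
force: [1.6, -5.5, 1.7]
ee_pos: [0.499, 0.1966, 0.049]
force: [-0.5, -6.1, 6.9]
```

```bash
echo '[[[0,0,0.0004],[0,0,0]],[[0,0,0.0004],[0,0,0]]]' | python3 -m inch | grep -E 'ee_pos|^force'; echo '[[[0,0,-0.0004],[0,0,0]],[[0,0,-0.0009],[0,0,0]],[[0,0,-0.0009],[0,0,0]],[[0,0,-0.0009],[0,0,0]],[[0,0,-0.001],[0,0,0]],[[0,0,-0.011],[0,0,0]],[[0,0,-0.051],[0,0,0]],[[0,0,-0.091],[0,0,0]],[[0,0,-0.12],[0,0,0]],[[0,0,-0.12],[0,0,0]],[[0,0,-0.12],[0,0,0]]]' | python3 -m inch 0.035
python3 - <<'E'
exec(open("g.py").read())
cv2.imwrite("pics/w6.png",im[...,::-1])
for nm,lo,hi in(("b",.06,.085),("c",.12,.15),("home",0,.025)):
    k=(t>lo)&(t<hi)&(P[:,2]>.0855)&(P[:,2]<.093)&(s>.44)&(s<.63);print(nm,k.sum(),np.percentile(s[k],[1,99]),np.percentile(t[k],[2,50,98]),np.percentile(P[k][:,2],50),"ends z",[np.median(P[k&(s>x)&(s<x+.02)][:,2]).round(4) for x in(.455,.5,.55,.585)])
E
```

```text
ee_pos: [0.499, 0.1966, 0.0489]
force: [-3.7, -6.4, 13.2]
time: 23.05
ee_pos: [0.4992, 0.1968, 0.169]
ee_rot: [-0.375, 3.118, 0.0]
force: [0.1, 0.8, -0.2]
gripper_width: 0.0352
grasp_force: 0.0
[0.4992385  0.19681502 0.16898292] tcp t,s 0.07251276223212905 0.5317115140980145
home (np.int64(789), array([0.082 , 0.0882, 0.0895])) c guide (np.int64(666), array([0.0874, 0.0886, 0.0896])) b guide (np.int64(772), array([0.0873, 0.0885, 0.0895]))
wall (0.058, 0.063) (np.int64(395), array([0.0573, 0.0584, 0.0596]))
wall (0.081, 0.086) (np.int64(391), array([0.0575, 0.0584, 0.0595]))
wall (0.117, 0.122) (np.int64(397), array([0.0569, 0.0583, 0.0594]))
wall (0.147, 0.152) (np.int64(18), array([0.0578, 0.0588, 0.0596]))
wall (0.171, 0.176) (np.int64(341), array([0.0574, 0.0584, 0.0595]))
b 2805 [0.45341885 0.61022399] [0.06528316 0.0712454  0.07700203] 0.08836174863946562 ends z [np.float64(0.0884), np.float64(0.0884), np.float64(0.0884), np.float64(0.0883)]
c 3134 [0.45324189 0.59460715] [0.12688366 0.13483927 0.14265877] 0.08842398253988873 ends z [np.float64(0.0884), np.float64(0.0884), np.float64(0.0884), np.float64(0.0884)]
home 1614 [0.45074115 0.58404203] [0.00790958 0.01219396 0.01597439] 0.08831821429634784 ends z [np.float64(0.0884), np.float64(0.0882), np.float64(0.0882), np.float64(0.0885)]
```

View pics/w6.png

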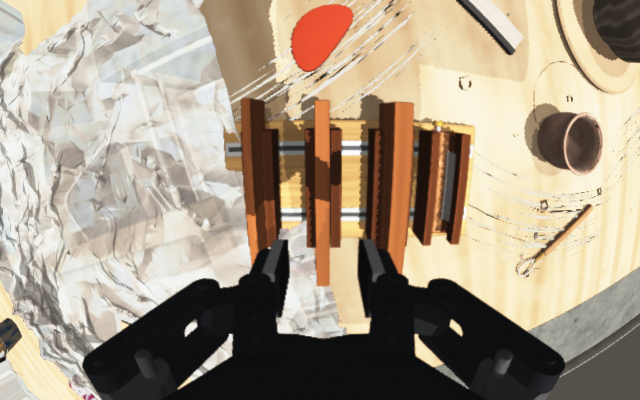

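The picture shows the guides upright in groove b (column 322) and groove c (column 395). All three guides, including the one already in the rack, have their tops 30 mm above the saddles. The rib at (322,38) and the cup at (570,140) are where they were, and the gripper is clear.

```bash
python3 -c "
from workcell import ctrl
print(ctrl.sign_off())"
```

```text
the job is handed in; nothing more can be done
None
```

I put the 16 mm guide in groove c and the 12 mm guide in groove b; both are on the floor of their grooves, upright and released, and I handed the job in at about 23 s.

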